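# Put the scoop away in the masala dabba and slide its cover shut

### The job

Slide the flat cover of the steel masala dabba off the cork-lined compartment, lay the wooden scoop flat on the cork, then slide the cover back over that compartment until it is fully home at its end stop. Do not shove the dabba along the slab, and leave the bottle, funnel and spoon holder where they are.

Things in the scene. Friction and masses are not known exactly. Their poses are not given: they have to be found in the camera images.
- dabba: Loose heavy (2.6 kg) steel spice box on the slab: 158 mm (x) by 330 mm (y) by 55 mm high, guide rails on the long sides 64 mm high; origin at the centre of its underside, z up. Walls, floor and middle divider 6 mm thick. Two compartments centred at y = -81 and +81 mm, each 138 (x) by 156 (y) mm inside. A flat cover, half as long as the box, slides along y on top.
- cover (a joint): Slide of the cover along the dabba's +y, m: 0 = end stop, fully over the compartment at -y; 0.162 = end stop, fully over the one at +y. Starts about midway, partly over both. It resists with about 2 N and stays where left. Things under it must be less than 55 mm above the slab.
- cover_mid (a point): Centre of the cover's upper face, 60 mm above the slab; axes as the dabba's. The cover is a flat aluminium plate 148 (x) by 162 (y) by 4 mm with an upright lip, 130 mm wide, 5 mm thick, 16 mm high, along each edge (dark steel) at y = +/-81 mm (inner lip faces at +/-76 mm). Push a lip with closed fingertips from inside or outside.
- liner: Loose cork sheet, 130 mm (x) by 148 mm (y) by 4 mm, lying on the floor of one of the two compartments (either one) with about 4 mm of play; marks the scoop's compartment. Origin at the centre of its underside.
- katori: Small round open steel cup, 70 mm across, 34 mm high, standing in the other compartment. Origin at the centre of its underside.
- scoop: Loose wooden scoop, 115 mm long along its x, 60 g, lying flat on the slab; origin at mid-length on its underside, z up. Handle: bar 14 mm wide (y), 16 mm high, from x = -57 to +14 mm, resting on the slab. Square open bowl 45 (x) by 42 (y) by 26 mm high, from x = +13 to +58 mm. Good grip across the handle at x = -12 mm.
- bottle: Bystander: amber glass bottle with a closed black cap, 68 mm across, 190 mm high; origin at the centre of its underside.
- funnel: Bystander: yellow plastic funnel standing mouth down, 96 mm across, 95 mm high; origin at the centre of its underside.
- holder: Bystander: bamboo spoon holder, 90 mm across, 130 mm high, with spoons up to 240 mm; origin at the centre of its underside.

How it is judged:
By the outcome, as a careful person would: the job done as asked, in the order asked, and still so for the second after the job is handed in, with the robot touching nothing.
It also fails if it takes over 61 s, if anything falls off the work surface, if the arm or the gripper's body presses on something with over 40 N, if the wrist force passes 120 N, or if a joint passes its speed limit or range.

### The arm

A 6-joint arm with a two-finger parallel gripper is mounted at the origin on the work surface. World frame = base frame: x ahead of the robot, y to its left, z up, the work surface at z = 0. Lengths are in m, angles in rad, forces in N, time in s.
With the tool pointing down it reaches from about 0.35 to 0.775 m from the base axis. Payload 5.5 kg.
Tool frame: the origin (TCP) lies between the finger pads; the fingertips stand 8 mm ahead of it and the grasp point (between the pads) lies 11 mm behind it; z points along the fingers, y is the line along which they close (so a half turn about z gives the same grasp; the last joint's range is limited). The gripper opens to 85 mm and grips with 20 to 120 N. Pads are 22 mm wide; open, the fingers measure 114 mm over their backs; the gripper's body (76 mm by 85 mm) begins 54 mm behind the grasp point. The pads swing forward as they close: fully open they stand 13 mm farther back than shut.
Start: joints at [-1.246, 0.313, 0.046, 1.304, 0, 1.431], TCP at [0.258, -0.514, 0.239] pointing down, gripper open.
Joint ranges: [-2.76, 2.76], [-0.86, 1.69], [-1.03, 1.26], [-2.2, 2.34], [-1.47, 1.5], [-3.14, 3.14]. Speed limits (rad/s): [2.57, 2.57, 3.14, 3.14, 3.14, 3.14].

### API

Orientations are given as a unit quaternion [w, x, y, z].
In Python, from workcell import env gives the robot as it stands.
- The arm moves only by the tool move_arm, never from a script. Its argument "moves" is one flat list of numbers, 5 for each row, row after row: the shift along the world's x, y, z in m, then the turn about the world's z in rad, then the finger opening in m, from 0 to 0.0854. A call has 1 to 12 rows; each row is the pose to reach, as a shift and turn from the pose commanded when the call began; what a row does not reach only later rows make up. A row lasts 1/12 s, in which the tool goes at most 41.7 mm and 7.16 degrees, less where a joint would pass 70% of its speed; a pose out of reach is approached as far as the arm can. A call with a gripper value outside its range is refused whole. The fingers move at their own pace and stop on an object; "newtons" is the grip in N (left out, the last holds). Time passes only in rows, so rows that repeat a pose let the fingers close. It gives the time, the measured TCP pose, the force, the opening and the grip force at its end, in the units of the state.
- env.get_state(): the state, without advancing time (a new reading comes with each control period).
- env.read_camera(name): name is "side" or "top"; returns a dict with "pixels" (384x512x3 uint8, red, green, blue), "camera_matrix" (3x3 intrinsics, pixels), "rvec" (rotation vector, rad) and "tvec" (3), from world to camera coordinates, as OpenCV has them. Camera axes: x right, y down, z forward; pixel columns grow to the right and rows downward; lengths in m; the calibration is good to about 2 mm. A picture is of the moment at which its call begins. There is no depth.
- env.hand_in(): hands the job in; it is judged then, once.
The state is a dict: "clock": time; "joint_pos": joint angles; "qvel": joint speeds; "tau": joint torques, N m; "tcp_pos": TCP position; "orientation": TCP orientation; "wrist_force": force on the tool from outside, world axes, zero at the start; "ft_torque": the same for the moment, N m; "finger_gap": finger opening in m; "grip_force": force on a finger pad.
Only numpy, scipy, OpenCV 4.12 (cv2) and the standard library are available. Lean on these libraries where they do the work, as an engineer would, in place of code of your own. Each camera call takes 0.05 s, during which the arm holds its last target. There are 200 camera calls.

## Working session

There is one attempt and no reset: what is moved stays moved. The work goes in short steps, Python scripts to look and compute and a tool call to move; the robot and the scene stay as the last step left them, time stands still between calls to the robot, and variables do not carry over. Pictures are saved under pics/ and viewed, at most 10 in all, crops included, and the job is handed in when it is done.

Besides the shell and the picture viewer there is one more tool, called as a command line: name --argument value ..., lists and objects as JSON in quotes. move_arm: Moves the arm, as the interface text tells. Its arguments: {"type":"object","properties":{"moves":{"type":"array"},"newtons":{"type":"number"}},"required":["moves"]}

```bash
mkdir -p pics
cat > h.py <<'E'
import numpy as np, cv2
from workcell import env
def cam(n):
    c=env.read_camera(n); return c
def save(c,f): cv2.imwrite(f,cv2.cvtColor(c["pixels"],cv2.COLOR_RGB2BGR))
def ray(c,uv):
    R=cv2.Rodrigues(np.array(c["rvec"],float))[0]; t=np.array(c["tvec"],float).ravel()
    K=np.array(c["camera_matrix"],float)
    d=R.T@np.linalg.inv(K)@np.array([uv[0],uv[1],1.]); return -R.T@t,d
def plane(c,uv,z):
    o,d=ray(c,uv); return o+d*(z-o[2])/d[2]
def tri(c1,u1,c2,u2):
    o1,d1=ray(c1,u1);o2,d2=ray(c2,u2)
    s=np.linalg.lstsq(np.c_[d1,-d2],o2-o1,rcond=None)[0]
    a=o1+d1*s[0];b=o2+d2*s[1]; return (a+b)/2,np.linalg.norm(a-b)
def proj(c,p):
    return cv2.projectPoints(np.array([p],float),np.array(c["rvec"],float),np.array(c["tvec"],float),np.array(c["camera_matrix"],float),None)[0].ravel()
E
python3 - <<'E'
from h import *
for n in("top","side"):
    c=cam(n); save(c,f"pics/{n}0.png"); np.save(f"pics/{n}0.npy",c,allow_pickle=True); print(n,ray(c,(256,192)))
print(env.get_state())
E
```

```text
top (array([ 0.38876432, -0.03544279,  1.05986338]), array([ 0.21261738,  0.01986982, -0.97693366]))
side (array([ 0.38141234, -0.84311786,  0.93699281]), array([ 0.15510303,  0.6876775 , -0.70929054]))
{'clock': 0.1, 'joint_pos': array([-1.24561889e+00,  3.13936688e-01,  4.51204088e-02,  1.30357537e+00,
        5.86159794e-06,  1.43119476e+00]), 'qvel': array([-0.00067003, -0.00040149,  0.00282408,  0.00129897, -0.00059391,
        0.00049486]), 'tau': array([ 1.82174281e-03, -4.81729174e+01,  2.99241990e+01,  1.28506799e-02,
       -1.58826138e-04, -1.47849136e-05]), 'tcp_pos': array([ 0.25758687, -0.51360852,  0.23850291]), 'orientation': array([-7.94499171e-04,  9.73118554e-01,  2.30303371e-01, -7.09887775e-05]), 'wrist_force': array([-1.25848055,  0.23145713,  0.02407554]), 'ft_torque': array([-0.03942681, -0.02079521,  0.00042425]), 'grip_force': 0.0, 'finger_gap': 0.08547496244711689}
```

View pics/top0.png

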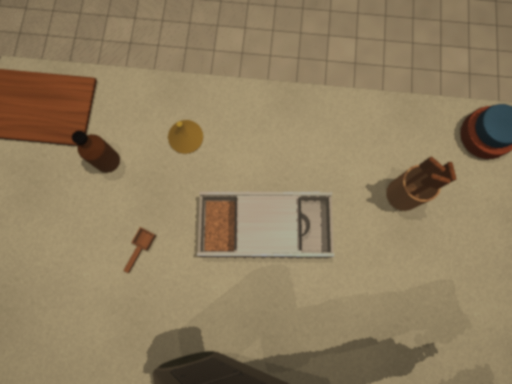

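View pics/side0.png

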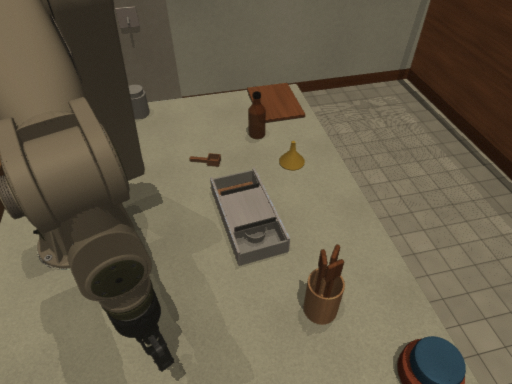

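The top view shows the dabba at about (263,226) with the cork at (219,225) on its left, the katori at (305,223) on its right, and the scoop at (140,250). The bottle is at (97,150), the funnel at (185,137) and the holder at (420,183). The side view shows the same scene, with the dabba near (248,215) and the scoop at (207,159). I'll enlarge both.

Run:
```python
from h import *
T=np.load("pics/top0.npy",allow_pickle=True).item();S=np.load("pics/side0.npy",allow_pickle=True).item()
def crop(c,x,y,w,h,k):
    return cv2.resize(cv2.cvtColor(c["pixels"],cv2.COLOR_RGB2BGR)[y:y+h,x:x+w],None,fx=k,fy=k,interpolation=cv2.INTER_CUBIC)
cv2.imwrite("pics/c1.png",np.clip(crop(T,110,180,230,100,3.4)*1.3,0,255))
cv2.imwrite("pics/c2.png",np.clip(crop(S,180,140,120,130,4.6)*1.3,0,255))
for c,(x,y,w,h) in((T,(110,215,60,65)),(S,(180,145,45,25))):
    p=c["pixels"].astype(int); hsv=cv2.cvtColor(c["pixels"],cv2.COLOR_RGB2HSV)
    m=((p[...,0]-p[...,2])>45).astype(np.uint8); mm=np.zeros_like(m); mm[y:y+h,x:x+w]=m[y:y+h,x:x+w]
    n,l,s,ce=cv2.connectedComponentsWithStats(mm); print(s[1:],ce[1:])
    ys,xs=np.nonzero(mm); pts=np.c_[xs,ys].astype(np.float32); r=cv2.minAreaRect(pts); print(r, cv2.boxPoints(r).round(1).tolist())
```

```text
[[ 110  215   60   65 3822]] [[139.3859236  246.93746729]]
((139.5, 247.0), (64.0, 59.0), 90.0) [[110.0, 215.0], [169.0, 215.0], [169.0, 279.0], [110.0, 279.0]]
[[208 153   5   2   5]
 [219 154   1   3   3]
 [190 156  18   4  45]
 [209 158  10   3  19]] [[210.         153.2       ]
 [219.         155.        ]
 [198.4        157.68888889]
 [213.73684211 159.42105263]]
((204.5, 156.5), (7.0, 29.0), 90.0) [[190.0, 153.0], [219.0, 153.0], [219.0, 160.0], [190.0, 160.0]][ WARN:0@0.183] global loadsave.cpp:1063 imwrite_ Unsupported depth image for selected encoder is fallbacked to CV_8U.
```

View pics/c1.png

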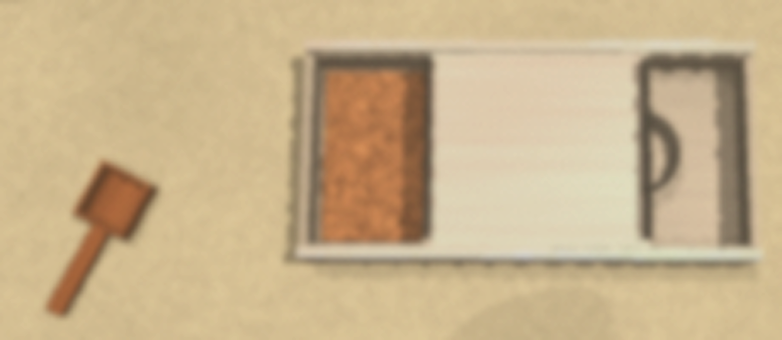

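View pics/c2.png

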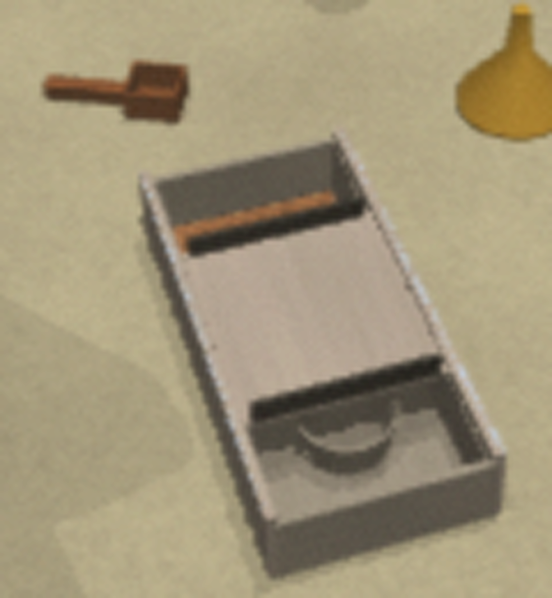

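The crops show the rail ends. In c1 they are at (310,50), (752,48), (300,254) and (760,256), in c2 at (340,135), (503,458), (147,180) and (270,520). The cover lips show as dark bars. The scoop handle runs in c1 from (57,312) to (100,228), and the bowl is centred near (115,200). Next I triangulate these points.

Run:
```python
from h import *
T=np.load("pics/top0.npy",allow_pickle=True).item();S=np.load("pics/side0.npy",allow_pickle=True).item()
a=lambda x,y:(110+(x+.5)/3.4-.5,180+(y+.5)/3.4-.5)
b=lambda x,y:(180+(x+.5)/4.6-.5,140+(y+.5)/4.6-.5)
for n,p,q in[("TL",(310,50),(340,135)),("TR",(752,48),(503,458)),("BL",(300,254),(147,180)),("BR",(760,256),(270,520)),
 ("handle end top",(57,312),(45,83)),("junction",(100,230),(127,88)),("bowl far corner",(105,161),(187,66)),("bowl right corner",(156,188),(187,92)),
 ("lipL top-left", (432,52),(362,202)),("lipLbot",(430,240),(190,240)),("lipR up",(642,62),(440,360)),("lipRbot",(645,244),(252,408))]:
    x,e=tri(T,a(*p),S,b(*q)); print(n,x.round(4),round(e,4),"topplane.064",plane(T,a(*p),.064)[:2].round(4), "side", plane(S,b(*q),.064)[:2].round(4))
# scoop by mask
for c,(x,y,w,h),thr in((T,(115,222,50,55),1.35),(S,(185,148,40,22),1.35)):
    hsv=cv2.cvtColor(c["pixels"],cv2.COLOR_RGB2HSV).astype(int)
    s=hsv[y:y+h,x:x+w,1]; v=s.astype(np.uint8); t,m=cv2.threshold(v,0,255,cv2.THRESH_OTSU)
    ys,xs=np.nonzero(m); print(t,len(xs)); 
    pts=np.c_[xs+x,ys+y].astype(np.float32); r=cv2.minAreaRect(pts); print(cv2.boxPoints(r).round(1).tolist(),pts.mean(0))
    if c is T:
        P=np.array([plane(T,u,.016)[:2] for u in pts]); Q=np.array([plane(T,u,.026)[:2] for u in pts])
        r=cv2.minAreaRect(P.astype(np.float32)); print("scoop z.016",r); r=cv2.minAreaRect(Q.astype(np.float32)); print(r)
        print("centr",P.mean(0)); d=np.linalg.svd(P-P.mean(0))[2][0] if len(P)<5000 else 0; print(d)
# bystanders rough
for n,uv in(("bottle",(107,162)),("funnel",(186,137)),("holder",(400,195))): print(n,plane(T,uv,.03).round(3))
```

```text
TL [0.5893 0.1217 0.0573] 0.0036 topplane.064 [0.5861 0.1206] side [0.5895 0.1146]
TR [ 0.6217 -0.2018  0.058 ] 0.0021 topplane.064 [ 0.6193 -0.2007] side [ 0.6212 -0.2061]
BL [0.4407 0.1104 0.0539] 0.0026 topplane.064 [0.4389 0.109 ] side [0.4413 0.0996]
BR [ 0.4699 -0.2159  0.0606] 0.0004 topplane.064 [ 0.4694 -0.2152] side [ 0.4697 -0.2183]
handle end top [0.3811 0.2892 0.0136] 0.0014 topplane.064 [0.3821 0.2735] side [0.3805 0.2274]
junction [0.4447 0.2672 0.0135] 0.0006 topplane.064 [0.4417 0.2526] side [0.4415 0.2065]
bowl far corner [0.4952 0.2679 0.0263] 0.0011 topplane.064 [0.4908 0.2568] side [0.491  0.2219]
bowl right corner [0.4835 0.2247 0.0351] 0.0116 topplane.064 [0.4752 0.2175] side [0.4859 0.1908]
lipL top-left [0.589  0.0312 0.0732] 0.0048 topplane.064 [0.5934 0.0318] side [0.5888 0.0401]
lipLbot [0.4586 0.0177 0.0772] 0.0037 topplane.064 [0.4577 0.0185] side [0.4617 0.031 ]
lipR up [ 0.6017 -0.1213  0.0672] 0.0028 topplane.064 [ 0.601  -0.1215] side [ 0.604  -0.1184]
lipRbot [ 0.4723 -0.1332  0.0685] 0.0056 topplane.064 [ 0.4698 -0.1336] side [ 0.4756 -0.1294]
116.0 482
[[117.4000015258789, 266.79998779296875], [139.89999389648438, 226.3000030517578], [155.3000030517578, 234.8000030517578], [132.8000030517578, 275.29998779296875]] [139.56432 245.54771]
scoop z.016 ((0.43523991107940674, 0.271805077791214), (0.04573734849691391, 0.11310745775699615), 68.93551635742188)
((0.43479472398757935, 0.2688617408275604), (0.04529917985200882, 0.11202391982078552), 68.93553161621094)
centr [0.44888856 0.26583141]
[-0.94244231  0.33436881]
100.0 245
[[189.0, 153.0], [220.0, 153.0], [220.0, 165.0], [189.0, 165.0]] [207.9102  159.14694]
bottle [0.655 0.381 0.03 ]
funnel [0.743 0.185 0.03 ]
holder [ 0.641 -0.383  0.03 ]
```

move_arm --moves '[0.03,0.05,0,0.12,0,0.05,0.1,0,0.24,0,0.07,0.14,0,0.36,0,0.09,0.18,0,0.48,0,0.11,0.22,0,0.6,0,0.13,0.26,0,0.72,0,0.15,0.3,0,0.84,0,0.17,0.34,0,0.96,0,0.19,0.38,0,1.08,0,0.21,0.42,0,1.2,0,0.22,0.46,0,1.32,0,0.23,0.5,0,1.44,0]'

```text
clock: 1.1
tcp_pos: [0.4724, -0.061, 0.2391]
orientation: [0.0, 0.577, 0.816, 0.0]
wrist_force: [0.9, -0.2, 0.3]
finger_gap: 0.0002
grip_force: 0.0
```

move_arm --moves '[0.01,0.03,-0.01,0.12,0,0.02,0.06,-0.02,0.24,0,0.03,0.09,-0.03,0.36,0,0.03,0.092,-0.04,0.48,0,0.03,0.092,-0.05,0.6,0,0.03,0.092,-0.06,0.72,0,0.03,0.092,-0.07,0.84,0,0.03,0.092,-0.08,0.96,0,0.03,0.092,-0.09,1.08,0,0.03,0.092,-0.1,1.2,0,0.03,0.092,-0.11,1.33,0,0.03,0.092,-0.11,1.33,0]'

```text
clock: 2.1
tcp_pos: [0.5001, 0.0292, 0.1271]
orientation: [-0.002, -0.048, 0.999, 0.0]
wrist_force: [0.6, -0.1, -0.8]
finger_gap: 0.0001
grip_force: 0.0
```

move_arm --moves '[0.009,0.025,0,0,0,0.018,0.052,0,0,0,0.018,0.052,-0.02,0,0,0.018,0.052,-0.04,0,0,0.018,0.052,-0.055,0,0,0.018,0.052,-0.055,0,0,0.018,0.052,-0.055,0,0]'

```text
clock: 2.68
tcp_pos: [0.5191, 0.081, 0.074]
orientation: [-0.001, -0.046, 0.999, 0.0]
wrist_force: [-0.2, 0.4, 0.1]
finger_gap: -0.0002
grip_force: 0.0
```

Run:
```python
from h import *
S=cam("side");T=cam("top")
f=lambda c,x,y,w,h,k: cv2.resize(cv2.cvtColor(c["pixels"],cv2.COLOR_RGB2BGR)[y:y+h,x:x+w],None,fx=k,fy=k,interpolation=cv2.INTER_CUBIC)
a=f(S,170,120,150,150,2.6);b=f(T,180,120,150,150,2.6)
cv2.imwrite("pics/p1.png",np.hstack([a,b])); print(env.get_state()["tcp_pos"],env.get_state()["wrist_force"])
```

```text
[0.5206317  0.08090193 0.07546128] [ 0.15570834  0.47957908 -0.53761512]
```

View pics/p1.png

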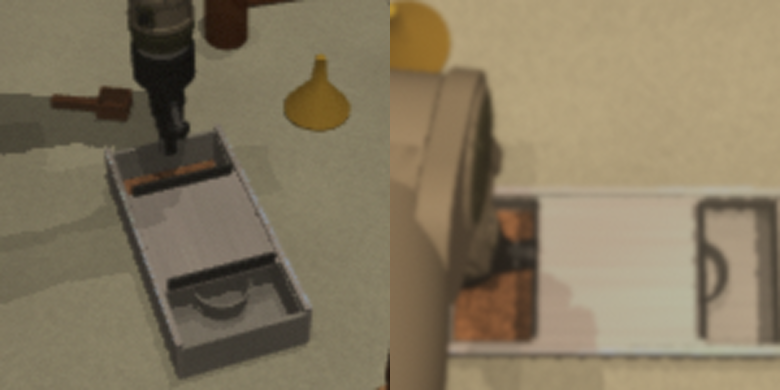

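The picture shows the closed fingers over the cork at (172,150) in the left panel, just outside the near lip at (185,178). They are in place to push the lip toward -y.

move_arm --moves '[0.001,-0.01,0,0,0,0.002,-0.02,0,0,0,0.003,-0.03,0,0,0,0.004,-0.039,0,0,0,0.0045,-0.047,0,0,0,0.005,-0.055,0,0,0,0.006,-0.063,0,0,0,0.007,-0.071,0,0,0,0.0075,-0.079,0,0,0,0.008,-0.087,0,0,0,0.009,-0.095,0,0,0,0.009,-0.1,0,0,0]'

```text
clock: 3.78
tcp_pos: [0.5293, -0.0201, 0.0744]
orientation: [0.0, -0.046, 0.999, -0.0]
wrist_force: [1.5, 2.6, 2.1]
finger_gap: 0.0003
grip_force: 1.4
```

move_arm --moves '[0,-0.003,0,0,0,0,-0.005,0,0,0,0,-0.007,0,0,0,0,-0.008,0,0,0]'

```text
clock: 4.12
tcp_pos: [0.5286, -0.0271, 0.0741]
orientation: [-0.0, -0.047, 0.999, 0.0]
wrist_force: [2.2, 2.3, 0.8]
finger_gap: 0.0001
grip_force: 1.2
```

move_arm --moves '[0,-0.001,0,0,0,0,-0.002,0,0,0,0,-0.003,0,0,0,0,-0.003,0,0,0]'

```text
clock: 4.45
tcp_pos: [0.5286, -0.03, 0.0741]
orientation: [-0.0, -0.047, 0.999, 0.0]
wrist_force: [2.0, 1.5, 0.4]
finger_gap: -0.0001
grip_force: 0.8
```

Run:
```python
from h import *
for n in("top","side"):
    c=cam(n); save(c,f"pics/{n}2.png"); np.save(f"pics/{n}2.npy",c,allow_pickle=True)
print(env.get_state()["tcp_pos"],env.get_state()["wrist_force"])
```

```text
[ 0.52861403 -0.0300049   0.07415564] [0.47283151 1.69450225 0.12744071]
```

View pics/side2.png

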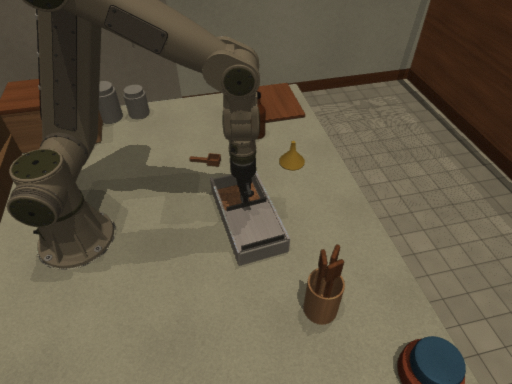

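The side view shows the cover almost over the near (katori) compartment, with its front lip at about (265,241) and the cork exposed at (240,193). I'll nudge it a little further.

move_arm --moves '[0,-0.001,0,0,0,0,-0.002,0,0,0,0,-0.003,0,0,0,0,-0.003,0,0,0]'

```text
clock: 4.88
tcp_pos: [0.5287, -0.0332, 0.0743]
orientation: [-0.0, -0.047, 0.999, 0.0]
wrist_force: [1.5, 1.0, 0.3]
finger_gap: 0.0001
grip_force: 0.8
```

move_arm --moves '[0,0.004,0.03,0,0,0,0.01,0.06,0,0,-0.01,0.04,0.06,-0.1,0.05,-0.02,0.075,0.06,-0.2,0.05,-0.035,0.11,0.06,-0.3,0.05,-0.045,0.145,0.06,-0.4,0.05,-0.06,0.18,0.06,-0.454,0.05,-0.07,0.215,0.06,-0.454,0.05,-0.085,0.25,0.06,-0.454,0.05,-0.095,0.28,0.06,-0.454,0.05,-0.105,0.308,0.06,-0.454,0.05,-0.105,0.308,0.06,-0.454,0.05]' --newtons 30

```text
clock: 5.88
tcp_pos: [0.4219, 0.2783, 0.1343]
orientation: [-0.0, 0.177, 0.984, 0.0]
wrist_force: [-0.7, -0.8, 0.1]
finger_gap: 0.0497
grip_force: 0.0
```

move_arm --moves '[0,0,-0.03,0,0.05,0,0,-0.05,0,0.05,0,0,-0.06,0,0.05,0,0,-0.06,0,0.05]'

```text
clock: 6.22
tcp_pos: [0.4221, 0.2734, 0.072]
orientation: [-0.002, 0.18, 0.984, -0.002]
wrist_force: [-0.2, 0.2, -0.6]
finger_gap: 0.0498
grip_force: 0.0
```

Run:
```python
from h import *
S=cam("side");T=cam("top")
s=env.get_state();print(s["tcp_pos"],s["orientation"])
f=lambda c,x,y,w,h,k: cv2.resize(cv2.cvtColor(c["pixels"],cv2.COLOR_RGB2BGR)[y:y+h,x:x+w],None,fx=k,fy=k,interpolation=cv2.INTER_CUBIC)
cv2.imwrite("pics/p2.png",np.hstack([f(S,165,110,130,150,3),f(T,100,190,130,150,3)]))
```

```text
[0.42401106 0.27434889 0.07447884] [-1.92689272e-04  1.79843074e-01  9.83695223e-01 -3.73129249e-04]
```

View pics/p2.png

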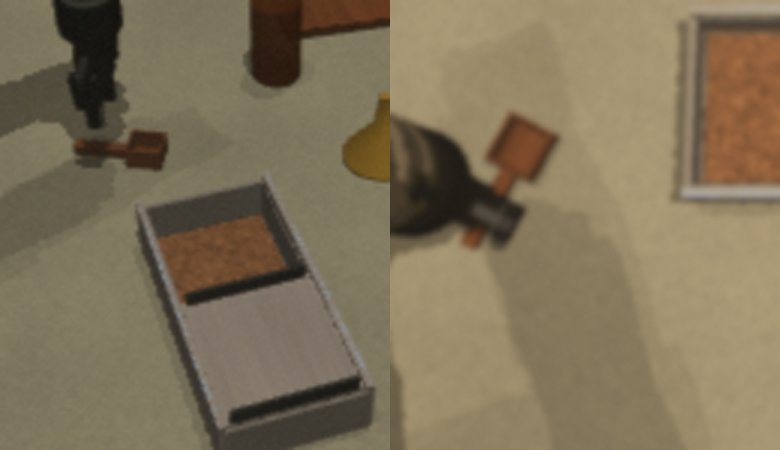

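The fingers straddle the handle at (490,220) in the right panel, across it as intended, and the cork compartment is fully open. I'll descend and grip.

move_arm --moves '[0,0,-0.02,0,0.05,0,0,-0.04,0,0.05,0,0,-0.052,0,0.05,0,0,-0.06,0,0.05,0,0,-0.06,0,0.03,0,0,-0.06,0,0.02,0,0,-0.06,0,0,0,0,-0.06,0,0,0,0,-0.06,0,0,0,0,-0.06,0,0]' --newtons 30

```text
clock: 7.15
tcp_pos: [0.425, 0.2754, 0.0157]
orientation: [0.001, 0.179, 0.984, 0.001]
wrist_force: [-0.3, -1.4, 5.7]
finger_gap: 0.013
grip_force: 30.9
```

move_arm --moves '[0,0,0.03,0,0,0,0,0.06,0,0,0,0,0.09,0,0,0,0,0.11,0,0,0,0,0.11,0.1,0,0,0,0.11,0.2,0,0,0,0.11,0.3,0,0,0,0.11,0.4,0,0,0,0.11,0.454,0,0,0,0.11,0.454,0]'

```text
clock: 7.98
tcp_pos: [0.4237, 0.275, 0.1245]
orientation: [-0.0, -0.047, 0.999, 0.0]
wrist_force: [-1.1, -1.0, -0.7]
finger_gap: 0.0128
grip_force: 30.1
```

Run:
```python
from h import *
S=cam("side");T=cam("top")
s=env.get_state();print(s["tcp_pos"],s["orientation"])
hsv=cv2.cvtColor(T["pixels"],cv2.COLOR_RGB2HSV)
x,y,w,h=198,193,50,65
v=hsv[y:y+h,x:x+w,1].copy(); t,m=cv2.threshold(v,0,255,cv2.THRESH_OTSU)
n,l,st,ce=cv2.connectedComponentsWithStats(m); k=1+st[1:,4].argmax(); print(t,st[k],x,y)
ys,xs=np.nonzero(l==k); P=np.array([plane(T,(a+x,b+y),.010)[:2] for a,b in zip(xs,ys)],np.float32)
print(cv2.minAreaRect(P)); 
f=lambda c,x,y,w,h,k: cv2.resize(cv2.cvtColor(c["pixels"],cv2.COLOR_RGB2BGR)[y:y+h,x:x+w],None,fx=k,fy=k,interpolation=cv2.INTER_CUBIC)
cv2.imwrite("pics/p3.png",np.hstack([f(S,165,70,130,190,3),f(T,100,150,130,190,3)]))
```

```text
[0.42370544 0.27494701 0.12437559] [-5.11778792e-05 -4.57417339e-02  9.98953297e-01  3.83215886e-05]
108.0 [   6    7   44   51 2158] 198 193
((0.5238233804702759, 0.054989803582429886), (0.12963441014289856, 0.10998725146055222), 5.6287994384765625)
```

View pics/p3.png

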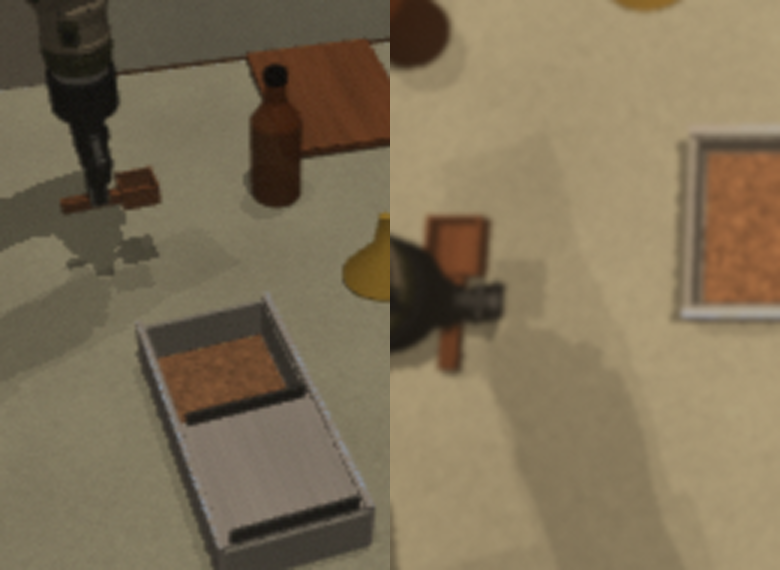

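The scoop is held level above the slab, with the bowl at (460,240) and the handle down to (450,370) in the right panel. It is aligned with the box. The cork's 130 mm width and 5.6° yaw match the given size and my rail measurement. Next I carry it over.

move_arm --moves '[0.009,-0.025,0,0,0,0.018,-0.05,0,0,0,0.028,-0.078,0,0,0,0.038,-0.106,0,0,0,0.048,-0.133,0,0,0,0.058,-0.16,0,0,0,0.068,-0.187,0,0,0,0.077,-0.212,0,0,0,0.084,-0.23,0,0,0,0.088,-0.241,0,0,0,0.088,-0.241,0,0,0,0.088,-0.241,0,0,0]'

```text
clock: 9.08
tcp_pos: [0.5117, 0.0339, 0.1242]
orientation: [-0.0, -0.046, 0.999, 0.0]
wrist_force: [-0.3, 0.2, -0.6]
finger_gap: 0.0129
grip_force: 30.1
```

move_arm --moves '[0,0,-0.01,0,0,0,0,-0.025,0,0,0,0,-0.04,0,0,0,0,-0.055,0,0,0,0,-0.065,0,0,0,0,-0.075,0,0,0,0,-0.083,0,0,0,0,-0.09,0,0,0,0,-0.093,0,0,0,0,-0.093,0,0]'

```text
clock: 9.92
tcp_pos: [0.5114, 0.0341, 0.0307]
orientation: [-0.001, -0.047, 0.999, 0.0]
wrist_force: [0.7, 0.0, -0.5]
finger_gap: 0.0129
grip_force: 30.1
```

move_arm --moves '[0,0,-0.001,0,0,0,0,-0.002,0,0,0,0,-0.003,0,0,0,0,-0.004,0,0,0,0,-0.004,0,0]'

```text
clock: 10.33
tcp_pos: [0.512, 0.0339, 0.0274]
orientation: [0.0, -0.047, 0.999, 0.0]
wrist_force: [-0.5, -0.4, -2.1]
finger_gap: 0.0133
grip_force: 30.1
```

move_arm --moves '[0,0,-0.001,0,0,0,0,-0.002,0,0,0,0,-0.002,0,0]'

```text
clock: 10.58
tcp_pos: [0.512, 0.0339, 0.0256]
orientation: [0.0, -0.047, 0.999, -0.0]
wrist_force: [-0.9, 0.2, 3.7]
finger_gap: 0.0129
grip_force: 30.5
```

move_arm --moves '[0,0,0,0,0.02,0,0,0,0,0.03,0,0,0,0,0.04,0,0,0,0,0.04,0,0,0.015,0,0.04,0,0,0.035,0,0.04,0,0,0.065,0,0.04,0,0,0.095,0,0.04,0,-0.04,0.1,0,0,0,-0.075,0.1,0,0,0,-0.09,0.1,0,0,0,-0.09,0.1,0,0]'

```text
clock: 11.58
tcp_pos: [0.5125, -0.059, 0.1258]
orientation: [0.001, -0.045, 0.999, -0.001]
wrist_force: [-0.0, 0.3, 0.0]
finger_gap: -0.0001
grip_force: 0.0
```

Run:
```python
from h import *
S=cam("side");T=cam("top")
s=env.get_state();print(s["tcp_pos"],s["orientation"],s["finger_gap"])
T0=np.load("pics/top0.npy",allow_pickle=True).item()
f=lambda c,x,y,w,h,k: cv2.resize(cv2.cvtColor(c["pixels"],cv2.COLOR_RGB2BGR)[y:y+h,x:x+w],None,fx=k,fy=k,interpolation=cv2.INTER_CUBIC)
cv2.imwrite("pics/p4.png",np.hstack([f(S,195,140,100,130,4),f(T,185,150,100,130,4)]))
```

```text
[ 0.51164638 -0.05634503  0.12517435] [-1.53090895e-04 -4.57765104e-02  9.98951642e-01  3.24496223e-04] 1.2313959321198184e-05
```

View pics/p4.png

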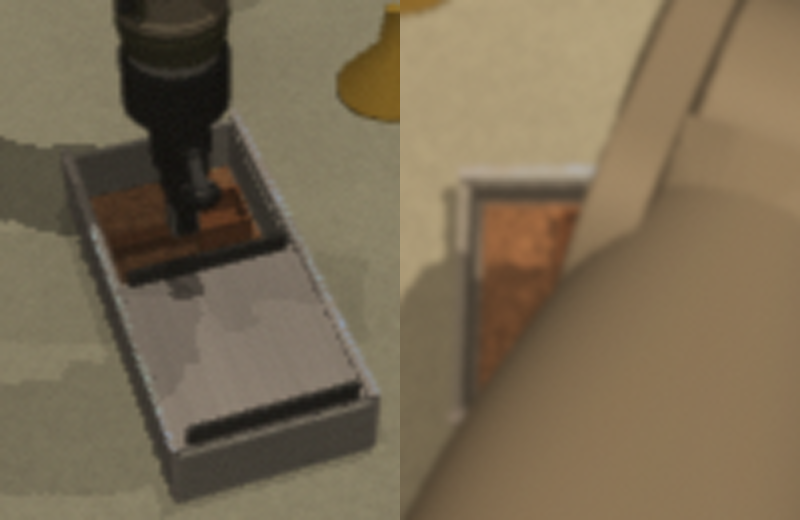

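The scoop lies on the cork, with the bowl at (225,220) and the handle running left to (110,240) in the left panel, below the rails. Next I set the closed tips inside the cork-side lip and push toward +y.

move_arm --moves '[0.01,-0.013,0,0,0,0.021,-0.026,0,0,0,0.021,-0.026,0,0,0,0.021,-0.026,-0.02,0,0,0.021,-0.026,-0.04,0,0,0.021,-0.026,-0.051,0,0,0.021,-0.026,-0.051,0,0,0.021,-0.026,-0.051,0,0]'

```text
clock: 12.35
tcp_pos: [0.5318, -0.0806, 0.0737]
orientation: [-0.001, -0.047, 0.999, 0.001]
wrist_force: [0.3, -0.1, -0.0]
finger_gap: -0.0002
grip_force: 0.0
```

move_arm --moves '[-0.0005,0.005,0,0,0,-0.001,0.01,0,0,0,-0.0015,0.016,0,0,0,-0.002,0.024,0,0,0,-0.003,0.033,0,0,0,-0.004,0.042,0,0,0,-0.005,0.051,0,0,0,-0.006,0.06,0,0,0,-0.0065,0.069,0,0,0,-0.0075,0.078,0,0,0,-0.0085,0.087,0,0,0,-0.009,0.094,0,0,0]'

```text
clock: 13.35
tcp_pos: [0.5239, 0.0131, 0.0744]
orientation: [0.0, -0.047, 0.999, 0.0]
wrist_force: [1.5, -2.7, 2.9]
finger_gap: 0.0
grip_force: 1.8
```

move_arm --moves '[-0.0005,0.008,0,0,0,-0.0015,0.016,0,0,0,-0.0025,0.024,0,0,0,-0.003,0.032,0,0,0,-0.004,0.04,0,0,0,-0.0045,0.048,0,0,0,-0.005,0.055,0,0,0,-0.006,0.061,0,0,0,-0.0065,0.066,0,0,0,-0.007,0.069,0,0,0,-0.007,0.07,0,0,0]'

```text
clock: 14.27
tcp_pos: [0.5165, 0.0826, 0.0741]
orientation: [-0.0, -0.047, 0.999, 0.0]
wrist_force: [0.8, -3.0, 2.0]
finger_gap: -0.0001
grip_force: 1.3
```

move_arm --moves '[0,0.001,0,0,0,0,0.002,0,0,0,0,0.003,0,0,0,0,0.004,0,0,0,0,0.004,0,0,0]'

```text
clock: 14.68
tcp_pos: [0.5163, 0.086, 0.0741]
orientation: [-0.001, -0.047, 0.999, 0.0]
wrist_force: [-1.2, -2.0, 1.1]
finger_gap: 0.0
grip_force: 1.1
```

move_arm --moves '[0,0.001,0,0,0,0,0.002,0,0,0,0,0.003,0,0,0,0,0.003,0,0,0]'

```text
clock: 15.02
tcp_pos: [0.5163, 0.0892, 0.0741]
orientation: [-0.0, -0.047, 0.999, 0.0]
wrist_force: [-1.4, -2.0, 1.9]
finger_gap: 0.0003
grip_force: 1.0
```

move_arm --moves '[0,0.001,0,0,0,0,0.002,0,0,0,0,0.002,0,0,0]'

```text
clock: 15.27
tcp_pos: [0.5166, 0.0912, 0.0742]
orientation: [-0.0, -0.047, 0.999, 0.0]
wrist_force: [-1.0, -1.6, -0.6]
finger_gap: -0.0001
grip_force: 0.8
```

move_arm --moves '[0,0.001,0,0,0,0,0.002,0,0,0,0,0.002,0,0,0]'

```text
clock: 15.52
tcp_pos: [0.5168, 0.0932, 0.0743]
orientation: [-0.0, -0.047, 0.999, 0.0]
wrist_force: [-0.0, -2.1, 0.5]
finger_gap: 0.0004
grip_force: 0.7
```

move_arm --moves '[0,0.001,0,0,0,0,0.0015,0,0,0,0,0.0015,0,0,0]'

```text
clock: 15.77
tcp_pos: [0.5169, 0.0946, 0.0743]
orientation: [0.0, -0.047, 0.999, 0.0]
wrist_force: [-1.0, -2.3, 0.1]
finger_gap: -0.0001
grip_force: 0.8
```

move_arm --moves '[0,0.001,0,0,0,0,0.0015,0,0,0,0,0.0015,0,0,0]'

```text
clock: 16.02
tcp_pos: [0.5168, 0.0961, 0.0743]
orientation: [-0.0, -0.047, 0.999, 0.0]
wrist_force: [-0.8, -1.5, 0.3]
finger_gap: -0.0001
grip_force: 0.8
```

move_arm --moves '[0,0.0005,0,0,0,0,0.001,0,0,0,0,0.001,0,0,0]'

```text
clock: 16.27
tcp_pos: [0.5168, 0.0965, 0.0743]
orientation: [-0.0, -0.046, 0.999, -0.001]
wrist_force: [-0.9, -4.4, 0.7]
finger_gap: -0.0001
grip_force: 2.2
```

move_arm --moves '[0,0.0005,0,0,0,0,0.001,0,0,0,0,0.001,0,0,0]'

```text
clock: 16.52
tcp_pos: [0.5168, 0.0967, 0.0744]
orientation: [-0.0, -0.046, 0.999, -0.001]
wrist_force: [-1.4, -7.4, 0.7]
finger_gap: -0.0002
grip_force: 3.7
```

The TCP has stalled and the force has risen to 7.4 N, so the cover is on its end stop. I'll back off and retreat.

move_arm --moves '[0,-0.005,0,0,0,0,-0.015,0,0,0,0,-0.015,0.03,0,0,0,-0.015,0.06,0,0,0,-0.015,0.09,0,0,-0.02,-0.05,0.12,0,0,-0.04,-0.09,0.13,0,0,-0.06,-0.13,0.13,0,0,-0.08,-0.17,0.13,0,0,-0.1,-0.21,0.13,0,0,-0.12,-0.25,0.13,0,0,-0.14,-0.29,0.13,0,0]'

```text
clock: 17.52
tcp_pos: [0.3882, -0.1695, 0.2048]
orientation: [0.001, -0.047, 0.999, -0.0]
wrist_force: [1.0, -0.6, 0.0]
finger_gap: 0.0
grip_force: 0.0
```

move_arm --moves '[-0.02,-0.035,0,0,0,-0.03,-0.07,0,0,0,-0.04,-0.105,0,0,0,-0.05,-0.14,0,0,0,-0.06,-0.175,0,0,0,-0.07,-0.21,0,0,0,-0.08,-0.24,0,0,0,-0.08,-0.24,0,0,0]'

```text
clock: 18.18
tcp_pos: [0.3076, -0.4138, 0.2042]
orientation: [0.001, -0.044, 0.999, -0.002]
wrist_force: [1.0, 0.1, -0.6]
finger_gap: 0.0002
grip_force: 0.0
```

Run:
```python
from h import *
S=cam("side");T=cam("top")
s=env.get_state();print(s["tcp_pos"],s["clock"])
f=lambda c,x,y,w,h,k: cv2.resize(cv2.cvtColor(c["pixels"],cv2.COLOR_RGB2BGR)[y:y+h,x:x+w],None,fx=k,fy=k,interpolation=cv2.INTER_CUBIC)
T0=np.load("pics/top0.npy",allow_pickle=True).item()
cv2.imwrite("pics/p5.png",np.vstack([np.hstack([f(T0,180,170,170,110,2.3),f(T,180,170,170,110,2.3)]),np.hstack([f(S,150,130,170,140,2.3),f(S,150,130,170,140,2.3)])]))
a=cv2.cvtColor(T0["pixels"],cv2.COLOR_RGB2GRAY)[185:262,185:345];b=cv2.cvtColor(T["pixels"],cv2.COLOR_RGB2GRAY)[185:262,185:345]
for sl in (np.s_[:,:25],np.s_[:,130:]):
    print(cv2.phaseCorrelate(a[sl].astype(np.float64),b[sl].astype(np.float64)))
```

```text
[ 0.30834464 -0.40902627  0.2039929 ] 18.2833
((-0.04663125562282744, 2.0816227686141815), 0.01499638154548354)
((-0.05407865781733889, 0.0094641613563482), 1.010394607729457)
```

View pics/p5.png

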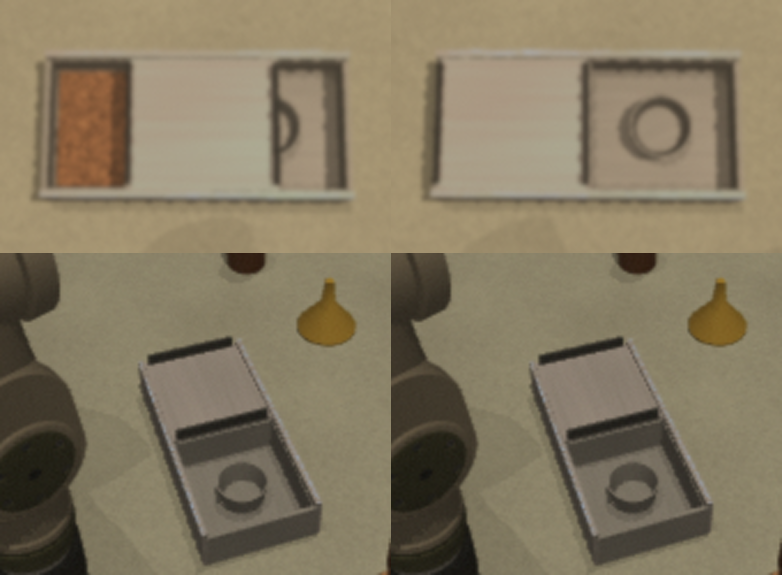

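The picture shows the cover fully over the cork compartment, with its lips at (440,125) and (585,125) in the upper right panel. The katori is still standing, and the dabba's far end has shifted by less than 0.1 px. Handing in.

```bash
python3 -c "
from workcell import env
print(env.hand_in())"
```

```text
the job is handed in; nothing more can be done
None
```

The job is handed in: the scoop was laid on the cork and the cover was slid back over that compartment to its end stop; in the last images the dabba had not moved measurably, the bystanders were never touched, and it took about 18 s of the 61 s allowed.

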